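# Pack the sauce crate for the counter

## Task

Pack the green crate for the counter from the goods on the baking sheet: stand the steel tin in the middle section, the red-lidded tub beside it in the end section marked by the orange clip with the yellow-lidded tub stacked squarely on top of it, and the cardboard carton on the other side of the tin, in the end section with the blue clip. Everything must sit upright and flat so that none of the goods sticks up above the crate's rim; set each down rather than dropping it. The green-lidded tub, the jar and the bottle are not wanted: leave them where they are.

Things in the scene. Friction and masses are not known exactly. Their poses are not given: they have to be found in the camera images.
- crate: green open plastic crate, fixed, 150 mm (its x) by 330 mm (its y), 70 mm high; walls 5 mm, floor 6 mm thick. Two dividers, 26 mm high, 4 mm thick, at y = -55 and +55 mm make three sections in a row along y, each 140 mm wide (x) and 103 to 106 mm long, centres at y = -108.5, 0, +108.5 mm. Origin at the centre of its underside, z up. On the robot's left or right, turned up to 0.35 rad.
- orange_clip: orange marker clip, 60 by 22 mm seen from above, fixed astride the middle of one short end wall of the crate, top 5 mm above the rim; origin on the wall's centre line at rim height (70 mm above the table). Marks the orange end; which end it is on changes.
- blue_clip: blue marker clip, the same as the orange one, on the crate's other short end wall; origin likewise.
- tin: upright steel food tin, white label with a red band, 54 mm diameter, 60 mm high, 140 g; origin at the centre of its underside, z up. Starts, like the carton and all three tubs, on a dark baking sheet (4 mm floor, rim 12 mm high), five things in a two-one-two pattern, centres about 95 mm or more apart.
- red_tub: round white sauce tub with a flat red lid, 56 mm across the lid (body narrows to 47 mm at the foot), 28 mm high with a 7 mm lid, 70 g; origin at the centre of its underside, z up. Starts on the baking sheet.
- yellow_tub: round white sauce tub with a flat yellow lid, 56 mm across the lid (body narrows to 47 mm at the foot), 28 mm high with a 7 mm lid, 70 g; origin at the centre of its underside, z up. Starts on the baking sheet.
- carton: small brown cardboard carton with a white stripe along its top, rigid, 46 mm (its x) by 62 mm (its y) by 58 mm high, 100 g; the stripe runs along its y; origin at the centre of its underside, z up. Starts on the baking sheet.
- green_tub: round white sauce tub with a flat green lid, 56 mm across the lid (body narrows to 47 mm at the foot), 28 mm high with a 7 mm lid, 70 g; origin at the centre of its underside, z up. Not part of the order: it stays where it is on the baking sheet.
- pickle_jar: closed green glass jar, 80 mm diameter, 110 mm high, standing at the far side of the table; origin at the centre of its underside. Not part of the job: leave it.
- oil_bottle: closed amber glass bottle with black cap, 64 mm diameter, 190 mm high, at the far side of the table; origin at the centre of its underside. Not part of the job: leave it.
Things that resemble listed ones, but are neither listed nor needed, are in the scene too. Of the things that look like the yellow_tub, take the one that is nearest to the robot's base at the start.

How it is judged (in metres and radians):
At the end, for the whole second after the job is handed in: Tin on the floor of the middle section, red tub on the floor of the orange-clip section, carton on that of the blue-clip section (undersides within 6 mm of the floor); yellow tub on the red one, centres within 14 mm; all upright within 0.1 rad, released and at rest (x of tin in the frame of crate between -0.062 and 0.062 m and y of tin in the frame of crate between -0.035 and 0.035 m and z of tin in the frame of crate between 0.002 and 0.012 m and x of red_tub in the frame of crate between -0.062 and 0.062 m and y of red_tub in the frame of crate between -0.15 and 0.15 m and z of red_tub in the frame of crate between 0.002 and 0.012 m and x of carton in the frame of crate between -0.062 and 0.062 m and y of carton in the frame of crate between -0.15 and 0.15 m and z of carton in the frame of crate between 0.002 and 0.012 m and horizontal distance between red_tub and orange_clip below 0.115 m and horizontal distance between carton and blue_clip below 0.115 m and horizontal distance between yellow_tub and red_tub below 0.014 m and z of yellow_tub in the frame of red_tub between 0.024 and 0.032 m and angle between each of tin, red_tub, yellow_tub, carton's own z axis and vertical below 0.1 rad and linear speed of each of tin, red_tub, yellow_tub, carton below 0.02 m/s and angular speed of each of tin, red_tub, yellow_tub, carton below 0.3 rad/s); the robot touches nothing.
It fails at once if the green-lidded tub, the jar or the bottle is shifted by more than 25 mm (distance of any of green_tub, pickle_jar, oil_bottle from where it was at the start of the episode above 0.025 m).
It fails at once if one of the goods is dropped: touching nothing, its underside more than 45 mm (yellow-lidded tub: 70 mm) above the table ((height (world z) of tin above 0.045 m and contact force between tin and anything else below 0.05 N) or (height (world z) of red_tub above 0.045 m and contact force between red_tub and anything else below 0.05 N) or (height (world z) of yellow_tub above 0.07 m and contact force between yellow_tub and anything else below 0.05 N) or (height (world z) of carton above 0.045 m and contact force between carton and anything else below 0.05 N)).
It also fails if it takes over 106 s, if anything falls off the work surface, if the arm or the gripper's body presses on something with over 40 N, if the wrist force passes 120 N, or if a joint passes its speed limit or range.

## Robot

A 6-joint arm with a two-finger parallel gripper is mounted at the origin on the work surface. World frame = base frame: x ahead of the robot, y to its left, z up, the work surface at z = 0. Lengths are in mm, angles in rad, forces in N, time in s.
With the tool pointing down it reaches from about 350 to 775 mm from the base axis. Payload 7.3 kg.
Tool frame: the origin (TCP) lies midway between the tips of the shut fingers; the grasp point (between the pads) lies 19 mm behind it; z points along the fingers, y is the line along which they close (so a half turn about z gives the same grasp; the last joint's range is limited). The gripper opens to 92 mm and grips with 3 to 60 N. Pads are 19 mm wide; open, the fingers measure 130 mm over their backs; the gripper's body (75 mm by 190 mm) begins 47 mm behind the grasp point.
Start: joints at [-1.377, 0.342, 1.524, -0, 1.275, -0.146], TCP at [175.005, -494.993, 226.741] pointing down, gripper open.
Joint ranges: [-2.53, 2.53], [-0.77, 2.02], [0.04, 2.7], [-1, 4.14], [0.28, 2.66], [-3.11, 3.11]. Speed limits (rad/s): [2.57, 2.57, 3.14, 3.14, 3.14, 3.14].

## Interface

Orientations are given as [roll, pitch, yaw] about the fixed x, y, z axes, in that order (R = Rz(yaw) Ry(pitch) Rx(roll)).
In Python, from plant import monitor, optics, workorder gives the robot as it stands. The module is installed in compiled form; this text tells all that it offers.
- The arm moves only by the tool servo_tool, never from a script. Its arguments are lists of equal length, an entry for each row: "linear": the shift along the tool's x, y, z as a fraction of full scale, a list of three; "spin": the turn about the tool's z as a fraction of full scale. In form: {"linear": [[dx, dy, dz], ...], "spin": [spin, ...]}. A call has exactly 8 rows; each row shifts and turns the commanded pose from where the row before left it, along the tool's axes as they then stand; what a row does not reach is not made up. Full scale, the value 1, is 200 mm for a shift and 90 degrees for a turn. A row lasts 1/8 s, in which the tool goes at most 62.5 mm and 10.7 degrees, less where a joint would pass 70% of its speed; a pose out of reach is approached as far as the arm can. A call with a number of a shift or a turn outside -1 to 1 is refused whole. A call with a gripper value outside its range is refused whole. "hand" is the opening, from -1 (shut) to 1 (fully open), set as the call begins (left out, the last holds). The fingers move at their own pace and stop on an object; the grip force is fixed at half the most. Time passes only in rows, so rows that do not move let the fingers close, or fill a call up. It gives the time, the measured TCP pose, the force, the opening and the grip force at its end, in the units of the state.
- monitor.get_obs(): the state, without advancing time (a new reading comes with each control period).
- optics.capture(name): name is "scene" or "top" or "wrist"; returns a dict with "frame" (480x640x3 uint8, blue, green, red), "K" (3x3 intrinsics, pixels), "world_to_cam" (4x4, takes a point from world to camera coordinates). Camera axes: x right, y down, z forward; pixel columns grow to the right and rows downward; lengths in mm; the calibration is good to about 2 mm. A picture is of the moment at which its call begins. There is no depth.
- workorder.close_job(): hands the job in; it is judged then, once.
The state is a dict: "time": time; "joint_positions": joint angles; "dq": joint speeds; "tau": joint torques, N m; "tool_pos": TCP position; "tcp_rot": TCP orientation; "contact_force": force on the tool from outside, world axes, zero at the start; "moment": the same for the moment, N m; "grip_width": finger opening in mm; "finger_force": force on a finger pad.
Only numpy, scipy, OpenCV 4.12 (cv2) and the standard library are available. Lean on these libraries where they do the work, as an engineer would, in place of code of your own. Each camera call takes 0.05 s, during which the arm holds its last target. There are 200 camera calls.

## Working session

There is one attempt and no reset: what is moved stays moved. The work goes in short steps, Python scripts to look and compute and a tool call to move; the robot and the scene stay as the last step left them, time stands still between calls to the robot, and variables do not carry over. Pictures are saved under pics/ and viewed, at most 14 in all, crops included, and the job is handed in when it is done.

Besides the shell and the picture viewer there is one more tool, called after "Request:" by a JSON object that holds its "method" and its "body", one argument or row to a line. servo_tool: Moves the arm, as the interface text tells. Shift numbers are shares of 200 mm and turn numbers shares of 90 degrees, none past 1 either way. Its arguments: {"type":"object","properties":{"linear":{"type":"array","items":{"type":"array","items":{"type":"number","minimum":-1,"maximum":1}}},"spin":{"type":"array","items":{"type":"number","minimum":-1,"maximum":1}},"hand":{"type":"number"}},"required":["linear","spin"]}

```bash
mkdir -p pics; python3 - <<'E'
from plant import monitor, optics
import cv2, numpy as np, pickle
o=monitor.get_obs(); print({k:np.round(v,3).tolist() for k,v in o.items()})
for n in("top","scene"):
    c=optics.capture(n); pickle.dump(c,open(n+".pkl","wb")); cv2.imwrite(f"pics/{n}0.png",c["frame"]); print(n,c["K"].round(1).tolist(),c["world_to_cam"].round(3).tolist())
E
```

```text
{'time': 0.0, 'joint_positions': [-1.377, 0.343, 1.525, -0.0, 1.275, -0.146], 'dq': [-0.001, 0.0, 0.001, 0.002, -0.0, -0.001], 'tau': [0.0, -43.123, -24.422, 0.072, 0.056, -0.0], 'tool_pos': [174.917, -494.583, 226.046], 'tcp_rot': [-3.14, -0.0, 0.34], 'contact_force': [-0.337, 0.339, 0.554], 'moment': [-0.012, -0.038, -0.017], 'finger_force': 0.0, 'grip_width': 91.832}
top [[497.9, 0.0, 327.3], [0.0, 497.9, 243.0], [0.0, 0.0, 1.0]] [[0.02, -1.0, 0.002, -45.254], [-0.993, -0.02, -0.12, 617.322], [0.12, 0.001, -0.993, 1053.271], [0.0, 0.0, 0.0, 1.0]]
scene [[501.3, 0.0, 318.9], [0.0, 501.3, 239.8], [0.0, 0.0, 1.0]] [[0.679, 0.734, -0.014, -373.253], [0.585, -0.553, -0.594, -329.056], [-0.443, 0.395, -0.805, 1496.641], [0.0, 0.0, 0.0, 1.0]]
```

View pics/top0.png

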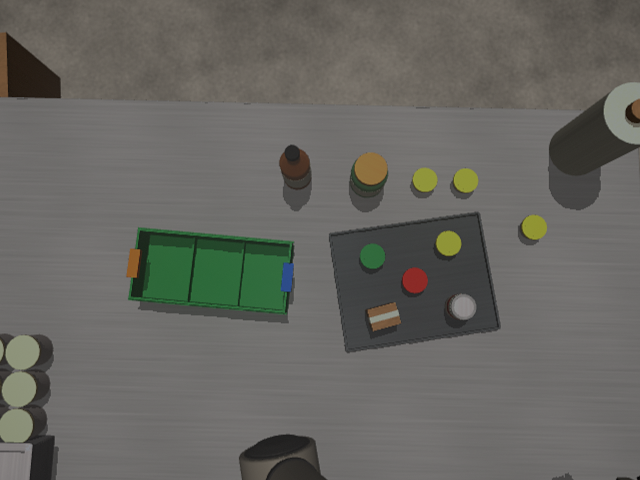

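View pics/scene0.png

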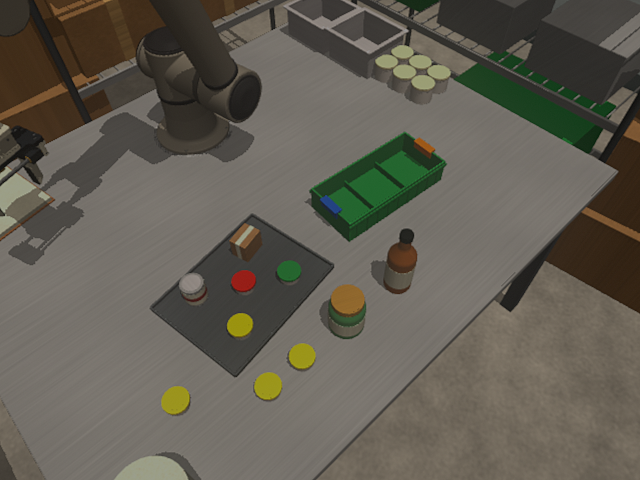

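Top view: the crate is on the robot's left, with the orange clip at (133,263) and the blue clip at (287,277). On the sheet are green (372,256), red (415,281), a yellow lid (448,243), the carton (384,316) and the tin (462,307).
Yellow candidates: (448,243), (425,180), (465,180) and (534,228). The one on the sheet at (448,243) looks nearest to the base, so I'll compute distances and check a crop.

```bash
cat > h.py <<'E'
import cv2, numpy as np, pickle
def ray(c,uv,z):
    K=c["K"];T=c["world_to_cam"];R=T[:3,:3];t=T[:3,3]
    o=-R.T@t; d=R.T@np.linalg.solve(K,[uv[0],uv[1],1]); return (o+d*(z-o[2])/d[2])[:2]
def mask(c,lo,hi): return cv2.inRange(cv2.cvtColor(c["frame"],cv2.COLOR_BGR2HSV),np.array(lo),np.array(hi))
def blobs(m,amin=60):
    m=cv2.morphologyEx(m,cv2.MORPH_OPEN,np.ones((3,3),np.uint8))
    return [k for k in cv2.findContours(m,cv2.RETR_EXTERNAL,cv2.CHAIN_APPROX_NONE)[0] if cv2.contourArea(k)>amin]
def rect(c,k,z):
    w=np.array([ray(c,p[0],z) for p in k],np.float32); return cv2.minAreaRect(w)
E
python3 - <<'E'
from h import *
for n in("top","scene"):
    c=pickle.load(open(n+".pkl","rb")); print(n)
    for nm,lo,hi,z in [("yellow",(25,150,90),(34,255,255),30),("red",(0,190,90),(4,255,255),32),("red2",(175,190,90),(180,255,255),32),("green",(60,120,50),(80,255,255),32),("blue",(110,120,60),(125,255,255),75),("orange",(8,180,90),(16,255,255),75),("brown",(7,80,60),(16,180,255),62)]:
        for k in blobs(mask(c,lo,hi)):
            x,y,w,h=cv2.boundingRect(k)
            r=rect(c,k,z); print(nm,(x+w//2,y+h//2),"area",cv2.contourArea(k),"xy",np.round(r[0],1),"sz",np.round(r[1],1),"ang",round(r[2],1),"R",round(np.hypot(*r[0]),0))
c=pickle.load(open("top.pkl","rb"))
f=c["frame"][140:370,310:570]; cv2.imwrite("pics/crop0.png",cv2.resize(f,None,fx=2.6,fy=2.6,interpolation=cv2.INTER_CUBIC))
hsv=cv2.cvtColor(c["frame"],cv2.COLOR_BGR2HSV); print([hsv[p[1],p[0]].tolist() for p in [(372,256),(462,307),(384,317),(375,310),(388,327),(133,263),(220,233)]])
E
```

```text
top
yellow (448, 243) area 449.0 xy [ 624.3 -298.9] sz [53.  53.5] ang 89.7 R 692.0
yellow (534, 228) area 424.5 xy [ 663.  -488.6] sz [51.  52.1] ang 88.5 R 824.0
yellow (466, 180) area 403.5 xy [ 767.3 -339.3] sz [50.4 51.9] ang 1.2 R 839.0
yellow (424, 180) area 399.5 xy [ 765.5 -246.4] sz [49.3 50.7] ang 90.0 R 804.0
green (372, 256) area 448.0 xy [ 592.  -131.4] sz [52.9 52.8] ang 1.2 R 606.0
green (210, 275) area 8531.5 xy [547.3 221.3] sz [340.  144.5] ang 86.0 R 590.0
green (195, 234) area 150.0 xy [632.6 260.4] sz [166.8   6.4] ang 85.9 R 684.0
blue (287, 277) area 221.5 xy [540.1  50.3] sz [20.  55.5] ang 87.6 R 542.0
brown (386, 324) area 201.0 xy [ 447.7 -158.3] sz [16.5 62.7] ang 16.8 R 475.0
brown (382, 310) area 204.5 xy [ 476.8 -149.7] sz [17.2 62.3] ang 16.2 R 500.0
brown (294, 164) area 402.5 xy [786.8  42.5] sz [54.2 63.1] ang 10.9 R 788.0
brown (636, 109) area 105.5 xy [ 929.4 -709. ] sz [15.5 44.1] ang 86.9 R 1169.0
brown (4, 64) area 409.5 xy [1003.5  698.8] sz [151.7  15.6] ang 5.7 R 1223.0
scene
yellow (176, 400) area 575.0 xy [ 665.3 -490.8] sz [53.1 54.9] an
[... 1680 characters left out ...]
8 849.1] sz [ 38.2 103. ] ang 26.6 R 1239.0
brown (101, 112) area 144.5 xy [-185.2 -181.8] sz [70.9 34.5] ang 89.9 R 260.0
brown (42, 83) area 5884.5 xy [-484.9 -279.7] sz [203.  649.4] ang 77.8 R 560.0
brown (243, 5) area 125.5 xy [-369.8  474.5] sz [84.4 61.4] ang 45.7 R 602.0
brown (213, 10) area 368.0 xy [-415.6  395. ] sz [ 83.3 150.6] ang 69.0 R 573.0
brown (141, 24) area 1183.0 xy [-535.2  164.5] sz [130.9 327.2] ang 67.5 R 560.0
brown (86, 44) area 4069.5 xy [-590.  -25.] sz [204.  581.7] ang 71.1 R 591.0
brown (43, 9) area 140.5 xy [-851.2  -55.2] sz [ 28.8 145.5] ang 76.7 R 853.0
[[66, 138, 105], [0, 7, 141], [46, 19, 149], [14, 120, 113], [13, 33, 54], [15, 181, 141], [8, 9, 115]]
```

View pics/crop0.png

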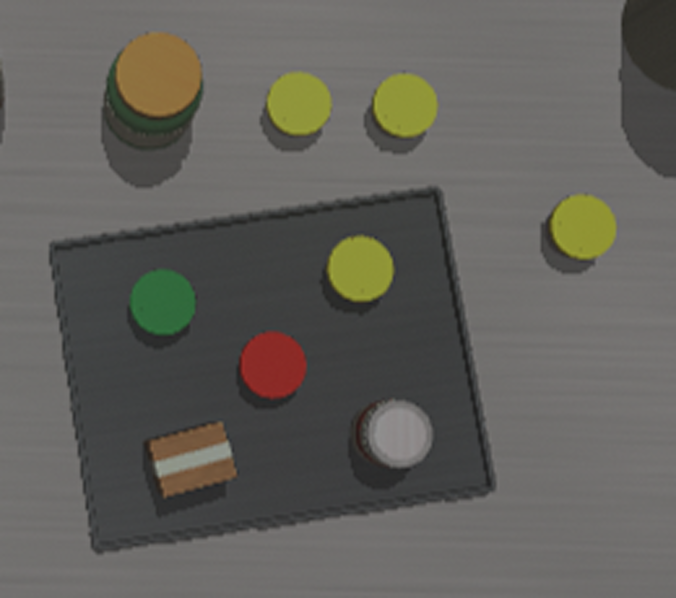

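The yellow tub on the sheet at (448,243), R 692 mm, is the one wanted: the other three lie 804 mm or more from the base. The crop confirms it has a yellow lid and is standing on the sheet. Next I locate the tin, red tub and orange clip.

```bash
cat >> h.py <<'E'
def rel(p,tgt,yaw_to=None):
    "tool-frame fractions from obs to world target"
    d=np.array(tgt)-p["tool_pos"]; y=p["tcp_rot"][2]; c,s=np.cos(y),np.sin(y)
    r=[(c*d[0]+s*d[1])/200,(s*d[0]-c*d[1])/200,-d[2]/200]
    print("pos",np.round(p["tool_pos"],1),"rot",np.round(p["tcp_rot"],3),"frac",np.round(r,3), "spin", None if yaw_to is None else round(-(yaw_to-np.degrees(y))/90,3))
E
python3 - <<'E'
from h import *
for n,box in (("top",(440,285,485,325)),("scene",(175,268,212,308))):
    c=pickle.load(open(n+".pkl","rb")); x0,y0,x1,y1=box
    m=mask(c,(0,0,110),(180,60,255)); z=np.zeros_like(m); z[y0:y1,x0:x1]=m[y0:y1,x0:x1]
    for nm,m,zz in (("tin",z,64),("red",mask(c,(0,150,80),(6,255,255))|mask(c,(174,150,80),(180,255,255)),32),("orange",mask(c,(9,165,90),(17,255,255)),75)):
        for k in blobs(m,80):
            r=rect(c,k,zz); q=cv2.boundingRect(k); print(n,nm,q,np.round(r[0],1),np.round(r[1],1),round(r[2],1))
E
```

```text
top tin (452, 295, 24, 24) [ 486.1 -322. ] [48.  48.8] 1.2
top red (402, 268, 26, 25) [ 541.3 -224.6] [52.3 54.6] 1.2
top orange (127, 249, 13, 29) [563.5 374.5] [21.2 59.7] 85.8
scene tin (175, 268, 28, 25) [ 468.1 -322.9] [81.8 49.6] 1.7
scene red (231, 270, 25, 22) [ 540.2 -225.6] [54.9 56.6] 78.1
scene orange (398, 250, 18, 16) [770.   65.9] [44.8 34.3] 64.6
scene orange (415, 139, 19, 14) [560.2 373.8] [22.1 61.1] 85.6
```

Request:
{"method": "servo_tool", "body": {
  "linear": [
    [0, 0, 0],
    [0, 0, 0],
    [0, 0, 0],
    [0, 0, 0],
    [0, 0, 0],
    [0, 0, 0],
    [0, 0, 0],
    [0, 0, 0]
  ],
  "spin": [-0.093, -0.093, -0.093, -0.093, -0.093, -0.093, -0.093, -0.093],
  "hand": 0.8
}}

```text
time: 1.1
tool_pos: [175.0, -494.7, 226.3]
tcp_rot: [-3.141, -0.001, 1.513]
contact_force: [-0.3, 0.1, 0.0]
grip_width: 82.4
finger_force: 0.0
```

Request:
{"method": "servo_tool", "body": {
  "linear": [
    [0.119, 0.188, 0.06],
    [0.119, 0.188, 0.06],
    [0.119, 0.188, 0.06],
    [0.119, 0.188, 0.06],
    [0.119, 0.188, 0.06],
    [0.119, 0.188, 0.06],
    [0.119, 0.188, 0.06],
    [0.119, 0.188, 0.06]
  ],
  "spin": [0, 0, 0, 0, 0, 0, 0, 0]
}}

```text
time: 2.1
tool_pos: [488.1, -322.7, 129.9]
tcp_rot: [-3.141, -0.0, 1.508]
contact_force: [-0.2, -0.8, 0.1]
grip_width: 82.4
finger_force: 0.0
```

```bash
python3 - <<'E'
from h import *
from plant import monitor
rel(monitor.get_obs(),(486,-322,22))
E
```

```text
pos [ 488.1 -322.7  129.9] rot [-3.141 -0.     1.508] frac [ 0.003 -0.011  0.54 ] spin None
```

Request:
{"method": "servo_tool", "body": {
  "linear": [
    [0.003, -0.01, 0.09],
    [0, 0, 0.09],
    [0, 0, 0.09],
    [0, 0, 0.09],
    [0, 0, 0.09],
    [0, 0, 0.06],
    [0, 0, 0.03],
    [0, 0, 0]
  ],
  "spin": [0, 0, 0, 0, 0, 0, 0, 0]
}}

```text
time: 3.1
tool_pos: [485.0, -322.9, 22.5]
tcp_rot: [-3.141, -0.0, 1.508]
contact_force: [0.2, -0.3, 0.6]
grip_width: 82.6
finger_force: 0.0
```

Request:
{"method": "servo_tool", "body": {
  "linear": [
    [0, 0, 0],
    [0, 0, 0],
    [0, 0, 0],
    [0, 0, 0],
    [0, 0, 0],
    [0, 0, 0],
    [0, 0, 0],
    [0, 0, 0]
  ],
  "spin": [0, 0, 0, 0, 0, 0, 0, 0],
  "hand": -1
}}

```text
time: 4.1
tool_pos: [485.2, -323.1, 23.0]
tcp_rot: [3.141, 0.0, 1.508]
contact_force: [-1.2, 0.9, 5.8]
grip_width: 53.3
finger_force: 30.0
```

Request:
{"method": "servo_tool", "body": {
  "linear": [
    [0, 0, -0.1],
    [0, 0, -0.2],
    [0, 0, -0.2],
    [0.1, 0.01, -0.1],
    [0.2, 0.01, 0],
    [0.25, 0.02, 0],
    [0.25, 0.02, 0],
    [0.25, 0.02, 0]
  ],
  "spin": [0, 0, 0, 0, 0, 0, 0, 0]
}}

```text
time: 5.1
tool_pos: [513.3, -111.4, 141.6]
tcp_rot: [-3.139, -0.001, 1.509]
contact_force: [1.4, 0.9, -1.0]
grip_width: 53.4
finger_force: 30.0
```

Request:
{"method": "servo_tool", "body": {
  "linear": [
    [0.25, 0.02, 0],
    [0.25, 0.02, 0],
    [0.25, 0.02, 0],
    [0.25, 0.02, 0],
    [0.25, 0, 0],
    [0.2, 0, 0],
    [0.14, 0, 0],
    [0.05, 0, 0]
  ],
  "spin": [0, 0, 0, 0, 0, 0, 0, 0]
}}

```text
time: 6.1
tool_pos: [549.0, 214.1, 141.4]
tcp_rot: [-3.139, 0.001, 1.511]
contact_force: [-0.7, 0.0, -1.4]
grip_width: 53.2
finger_force: 30.0
```

```bash
python3 - <<'E'
from h import *
from plant import monitor,optics
rel(monitor.get_obs(),(550.5,212,24),86)
c=optics.capture("wrist"); cv2.imwrite("pics/w1.png",c["frame"])
E
```

```text
pos [549.  214.1 141.4] rot [-3.139e+00  1.000e-03  1.511e+00] frac [-0.01   0.008  0.587] spin 0.006
```

View pics/w1.png

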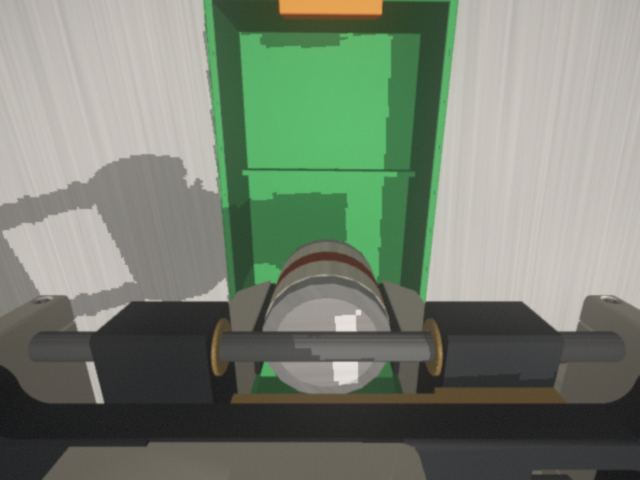

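The wrist view shows the tin held at (327,340), centred between the crate walls, with the orange clip ahead at (331,5). Lowering it now.

Request:
{"method": "servo_tool", "body": {
  "linear": [
    [-0.01, 0.008, 0.08],
    [0, 0, 0.1],
    [0, 0, 0.1],
    [0, 0, 0.1],
    [0, 0, 0.1],
    [0, 0, 0.06],
    [0, 0, 0.03],
    [0, 0, 0.008]
  ],
  "spin": [0, 0, 0, 0, 0, 0, 0, 0]
}}

```text
time: 7.15
tool_pos: [552.1, 209.5, 26.9]
tcp_rot: [-3.142, 0.0, 1.508]
contact_force: [0.5, -0.7, -1.3]
grip_width: 53.5
finger_force: 30.0
```

Request:
{"method": "servo_tool", "body": {
  "linear": [
    [0, 0, 0.006],
    [0, 0, 0.003],
    [0, 0, 0],
    [0, 0, 0],
    [0, 0, 0],
    [0, 0, 0],
    [0, 0, 0],
    [0, 0, 0]
  ],
  "spin": [0, 0, 0, 0, 0, 0, 0, 0]
}}

```text
time: 8.15
tool_pos: [552.0, 209.9, 25.3]
tcp_rot: [-3.142, 0.0, 1.508]
contact_force: [0.9, 0.3, -1.4]
grip_width: 53.7
finger_force: 30.0
```

Request:
{"method": "servo_tool", "body": {
  "linear": [
    [0, 0, 0],
    [0, 0, 0],
    [0, 0, 0],
    [0, 0, 0],
    [0, 0, 0],
    [0, 0, 0],
    [0, 0, 0],
    [0, 0, 0]
  ],
  "spin": [0, 0, 0, 0, 0, 0, 0, 0],
  "hand": 0.6
}}

```text
time: 9.15
tool_pos: [552.0, 209.9, 25.3]
tcp_rot: [3.142, 0.0, 1.509]
contact_force: [0.1, 0.7, 0.4]
grip_width: 73.3
finger_force: 0.0
```

Request:
{"method": "servo_tool", "body": {
  "linear": [
    [0, 0, -0.1],
    [0, 0, -0.2],
    [0, 0, -0.2],
    [0, 0, -0.1],
    [0, 0, 0],
    [-0.12, -0.07, 0],
    [-0.2, -0.12, 0],
    [-0.22, -0.13, 0]
  ],
  "spin": [0, 0, 0, -0.112, -0.111, 0, 0, 0]
}}

```text
time: 10.15
tool_pos: [520.9, 87.3, 145.3]
tcp_rot: [3.141, 0.0, 1.86]
contact_force: [0.1, -0.2, -0.2]
grip_width: 73.8
finger_force: 0.0
```

Request:
{"method": "servo_tool", "body": {
  "linear": [
    [-0.22, -0.13, 0],
    [-0.22, -0.13, 0],
    [-0.22, -0.13, 0],
    [-0.2, -0.12, 0],
    [-0.15, -0.08, 0],
    [-0.06, -0.04, 0],
    [0, 0, 0],
    [0, 0, 0]
  ],
  "spin": [0, 0, 0, 0, 0, 0, 0, 0]
}}

```text
time: 11.15
tool_pos: [461.5, -151.8, 145.3]
tcp_rot: [-3.142, -0.0, 1.86]
contact_force: [-0.3, -0.9, 0.0]
grip_width: 73.6
finger_force: 0.0
```

```bash
python3 - <<'E'
from h import *
from plant import monitor,optics
rel(monitor.get_obs(),(462,-154,22),106.5)
c=optics.capture("wrist"); cv2.imwrite("pics/w2.png",c["frame"])
c=optics.capture("top"); x,y=cv2.minMaxLoc(c["frame"][:,:,2])[3]
for nm,lo,hi,z in [("brown",(7,80,60),(16,180,255),62),("yellow",(25,150,90),(34,255,255),32)]:
    for k in blobs(mask(c,lo,hi)):
        r=rect(c,k,z)
        if np.hypot(*r[0])<720: print(nm,np.round(r[0],1),np.round(r[1],1))
E
```

```text
pos [ 461.5 -151.8  145.3] rot [-3.142 -0.     1.86 ] frac [-0.011 -0.001  0.616] spin 0.001
yellow [ 624.1 -298.4] [52.9 53.4]
```

View pics/w2.png

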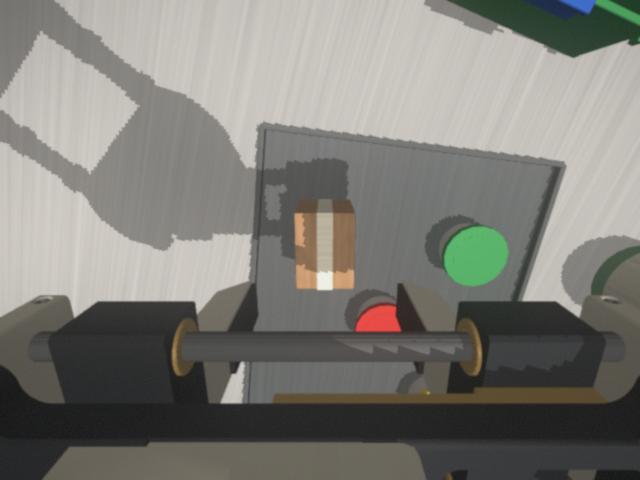

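The carton at (325,250) sits on the finger midline, aligned with the gripper. Left finger stays above the 12 mm sheet rim.

Request:
{"method": "servo_tool", "body": {
  "linear": [
    [-0.011, 0, 0.1],
    [0, 0, 0.12],
    [0, 0, 0.12],
    [0, 0, 0.12],
    [0, 0, 0.08],
    [0, 0, 0.05],
    [0, 0, 0.025],
    [0, 0, 0]
  ],
  "spin": [0, 0, 0, 0, 0, 0, 0, 0]
}}

```text
time: 12.25
tool_pos: [462.1, -154.8, 22.4]
tcp_rot: [3.142, 0.0, 1.859]
contact_force: [-0.6, 0.7, 0.4]
grip_width: 73.2
finger_force: 0.0
```

Request:
{"method": "servo_tool", "body": {
  "linear": [
    [0, 0, 0],
    [0, 0, 0],
    [0, 0, 0],
    [0, 0, 0],
    [0, 0, 0],
    [0, 0, 0],
    [0, 0, 0],
    [0, 0, 0]
  ],
  "spin": [0, 0, 0, 0, 0, 0, 0, 0],
  "hand": -1
}}

```text
time: 13.25
tool_pos: [462.0, -155.0, 22.6]
tcp_rot: [3.141, 0.0, 1.859]
contact_force: [-0.9, 1.3, 5.8]
grip_width: 45.6
finger_force: 30.0
```

Request:
{"method": "servo_tool", "body": {
  "linear": [
    [0, 0, -0.1],
    [0, 0, -0.2],
    [0, 0, -0.2],
    [0, 0, -0.1],
    [0, 0, 0],
    [0.1, 0.025, 0],
    [0.2, 0.05, 0],
    [0.22, 0.055, 0]
  ],
  "spin": [0, 0, 0, 0.112, 0.111, 0, 0, 0]
}}

```text
time: 14.25
tool_pos: [494.5, -52.0, 141.9]
tcp_rot: [-3.141, -0.0, 1.507]
contact_force: [1.0, -0.0, -1.2]
grip_width: 45.8
finger_force: 30.0
```

Request:
{"method": "servo_tool", "body": {
  "linear": [
    [0.22, 0.055, 0],
    [0.22, 0.055, 0],
    [0.2, 0.05, 0],
    [0.12, 0.03, 0],
    [0.04, 0.005, 0],
    [0, 0, 0],
    [0, 0, 0],
    [0, 0, 0]
  ],
  "spin": [0, 0, 0, 0, 0, 0, 0, 0]
}}

```text
time: 15.25
tool_pos: [543.2, 103.6, 142.3]
tcp_rot: [-3.142, 0.0, 1.507]
contact_force: [-0.5, 0.2, -0.9]
grip_width: 45.9
finger_force: 30.0
```

```bash
python3 - <<'E'
from h import *
from plant import monitor,optics
rel(monitor.get_obs(),(543,104,25),86)
c=optics.capture("wrist"); cv2.imwrite("pics/w3.png",c["frame"])
E
```

```text
pos [543.2 103.6 142.3] rot [-3.142  0.     1.507] frac [ 0.002 -0.001  0.587] spin 0.004
```

View pics/w3.png

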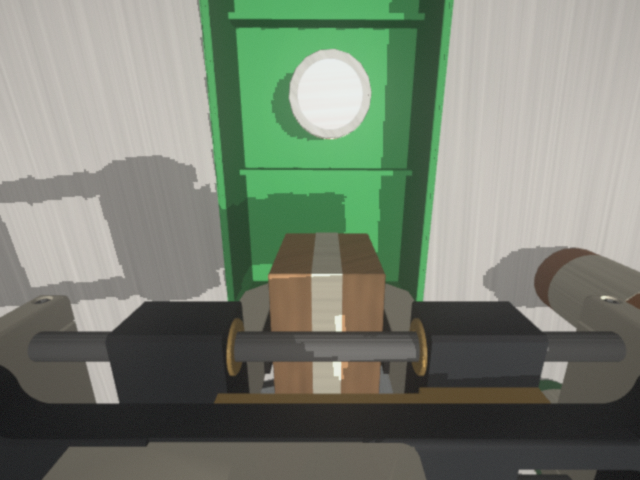

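Tin is upright at (330,93) in the middle section; carton (328,310) is over the blue section, centred.

Request:
{"method": "servo_tool", "body": {
  "linear": [
    [0, 0, 0.08],
    [0, 0, 0.1],
    [0, 0, 0.1],
    [0, 0, 0.1],
    [0, 0, 0.1],
    [0, 0, 0.06],
    [0, 0, 0.03],
    [0, 0, 0.012]
  ],
  "spin": [0, 0, 0, 0, 0, 0, 0, 0]
}}

```text
time: 16.3
tool_pos: [543.3, 104.5, 25.7]
tcp_rot: [3.141, 0.0, 1.508]
contact_force: [-0.0, -0.6, -0.2]
grip_width: 45.9
finger_force: 30.0
```

Request:
{"method": "servo_tool", "body": {
  "linear": [
    [0, 0, 0.003],
    [0, 0, 0.003],
    [0, 0, 0],
    [0, 0, 0],
    [0, 0, 0],
    [0, 0, 0],
    [0, 0, 0],
    [0, 0, 0]
  ],
  "spin": [0, 0, 0, 0, 0, 0, 0, 0]
}}

```text
time: 17.3
tool_pos: [543.2, 104.5, 24.7]
tcp_rot: [-3.142, 0.0, 1.508]
contact_force: [1.2, -0.2, -0.8]
grip_width: 46.2
finger_force: 30.0
```

Request:
{"method": "servo_tool", "body": {
  "linear": [
    [0, 0, 0],
    [0, 0, 0],
    [0, 0, 0],
    [0, 0, 0],
    [0, 0, -0.05],
    [0, 0, -0.15],
    [0, 0, -0.2],
    [0, 0, -0.2]
  ],
  "spin": [0, 0, 0, 0, 0, 0, 0, 0],
  "hand": 0.6
}}

```text
time: 18.3
tool_pos: [543.2, 104.5, 146.6]
tcp_rot: [3.141, 0.0, 1.508]
contact_force: [0.6, -0.2, -1.3]
grip_width: 73.8
finger_force: 0.0
```

Request:
{"method": "servo_tool", "body": {
  "linear": [
    [-0.15, 0.01, 0],
    [-0.25, 0.015, 0],
    [-0.25, 0.015, 0],
    [-0.25, 0.015, 0],
    [-0.25, 0.015, 0],
    [-0.25, 0.015, 0],
    [-0.2, 0.01, 0],
    [-0.045, 0, 0]
  ],
  "spin": [0, 0, 0, 0, 0, 0, 0, 0],
  "hand": 0.7
}}

```text
time: 19.3
tool_pos: [541.5, -227.5, 145.2]
tcp_rot: [3.141, 0.001, 1.505]
contact_force: [-0.0, 0.6, 0.3]
grip_width: 77.8
finger_force: 0.0
```

```bash
python3 - <<'E'
from h import *
from plant import monitor,optics
rel(monitor.get_obs(),(541,-225,9),86)
c=optics.capture("wrist"); cv2.imwrite("pics/w4.png",c["frame"])
E
```

```text
pos [ 541.5 -227.5  145.2] rot [3.141e+00 1.000e-03 1.505e+00] frac [ 0.012 -0.003  0.681] spin 0.003
```

View pics/w4.png

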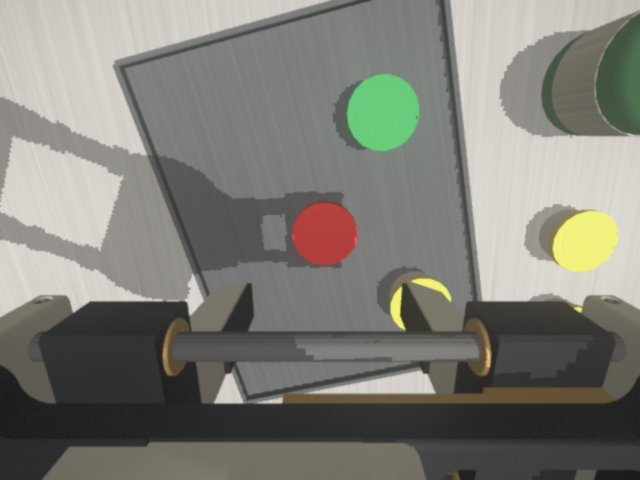

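Red lid at (325,233) is on the finger midline; yellow (420,305) and green (383,112) are clear of the fingers.

Request:
{"method": "servo_tool", "body": {
  "linear": [
    [0.012, -0.003, 0.1],
    [0, 0, 0.12],
    [0, 0, 0.12],
    [0, 0, 0.12],
    [0, 0, 0.1],
    [0, 0, 0.07],
    [0, 0, 0.035],
    [0, 0, 0.012]
  ],
  "spin": [0, 0, 0, 0, 0, 0, 0, 0]
}}

```text
time: 20.35
tool_pos: [541.5, -222.3, 9.4]
tcp_rot: [3.141, 0.0, 1.509]
contact_force: [0.1, 1.0, -0.0]
grip_width: 78.3
finger_force: 0.0
```

Request:
{"method": "servo_tool", "body": {
  "linear": [
    [0, 0, 0],
    [0, 0, 0],
    [0, 0, 0],
    [0, 0, 0],
    [0, 0, 0],
    [0, 0, 0],
    [0, 0, 0],
    [0, 0, 0]
  ],
  "spin": [0, 0, 0, 0, 0, 0, 0, 0],
  "hand": -1
}}

```text
time: 21.35
tool_pos: [541.5, -222.8, 9.8]
tcp_rot: [3.141, 0.0, 1.509]
contact_force: [-1.4, -0.2, 5.1]
grip_width: 54.5
finger_force: 30.0
```

Request:
{"method": "servo_tool", "body": {
  "linear": [
    [0, 0, -0.1],
    [0, 0, -0.2],
    [0, 0, -0.2],
    [0.1, 0, -0.15],
    [0.2, 0, 0],
    [0.25, 0, 0],
    [0.25, -0.01, 0],
    [0.25, -0.01, 0]
  ],
  "spin": [0, 0, 0, 0, 0, 0, 0, 0]
}}

```text
time: 22.35
tool_pos: [550.0, -11.2, 138.8]
tcp_rot: [-3.141, -0.0, 1.508]
contact_force: [0.2, -0.3, -0.3]
grip_width: 54.4
finger_force: 30.0
```

Request:
{"method": "servo_tool", "body": {
  "linear": [
    [0.25, -0.01, 0],
    [0.25, -0.01, 0],
    [0.25, -0.01, 0],
    [0.25, -0.01, 0],
    [0.25, -0.01, 0],
    [0.22, -0.01, 0],
    [0.15, 0, 0],
    [0.05, 0, 0]
  ],
  "spin": [0, 0, 0, 0, 0, 0, 0, 0]
}}

```text
time: 23.35
tool_pos: [558.6, 322.8, 138.4]
tcp_rot: [-3.141, 0.0, 1.511]
contact_force: [0.1, -0.6, -1.2]
grip_width: 55.1
finger_force: 30.0
```

```bash
python3 - <<'E'
from h import *
from plant import monitor,optics
rel(monitor.get_obs(),(558,322,12),86)
c=optics.capture("wrist"); cv2.imwrite("pics/w5.png",c["frame"])
E
```

```text
pos [558.6 322.8 138.4] rot [-3.141  0.     1.511] frac [-0.004 -0.003  0.632] spin 0.006
```

View pics/w5.png

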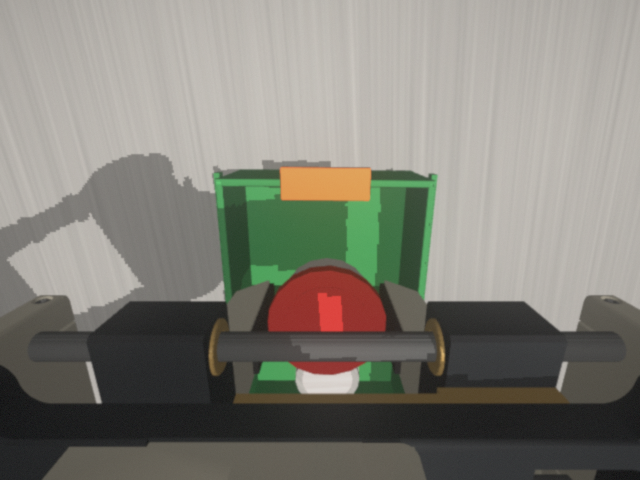

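The red lid (327,320) is level and centred between the walls, with the orange clip at (325,184). I'll shift back 4 mm for clip clearance, then lower.

Request:
{"method": "servo_tool", "body": {
  "linear": [
    [-0.024, -0.003, 0.08],
    [0, 0, 0.1],
    [0, 0, 0.12],
    [0, 0, 0.12],
    [0, 0, 0.1],
    [0, 0, 0.06],
    [0, 0, 0.03],
    [0, 0, 0.01]
  ],
  "spin": [0, 0, 0, 0, 0, 0, 0, 0]
}}

```text
time: 24.4
tool_pos: [558.6, 316.3, 15.4]
tcp_rot: [3.141, -0.0, 1.508]
contact_force: [-0.4, -0.5, -0.8]
grip_width: 55.0
finger_force: 30.0
```

Request:
{"method": "servo_tool", "body": {
  "linear": [
    [0, 0, 0.006],
    [0, 0, 0.003],
    [0, 0, 0.002],
    [0, 0, 0],
    [0, 0, 0],
    [0, 0, 0],
    [0, 0, 0],
    [0, 0, 0]
  ],
  "spin": [0, 0, 0, 0, 0, 0, 0, 0]
}}

```text
time: 25.4
tool_pos: [558.3, 316.6, 13.0]
tcp_rot: [-3.142, 0.0, 1.508]
contact_force: [0.1, -0.2, 0.0]
grip_width: 54.9
finger_force: 30.0
```

Request:
{"method": "servo_tool", "body": {
  "linear": [
    [0, 0, 0.003],
    [0, 0, 0.003],
    [0, 0, 0],
    [0, 0, 0],
    [0, 0, 0],
    [0, 0, 0],
    [0, 0, 0],
    [0, 0, 0]
  ],
  "spin": [0, 0, 0, 0, 0, 0, 0, 0]
}}

```text
time: 26.4
tool_pos: [558.3, 316.6, 11.9]
tcp_rot: [3.142, 0.0, 1.508]
contact_force: [-0.4, 0.0, -1.1]
grip_width: 54.7
finger_force: 30.0
```

Request:
{"method": "servo_tool", "body": {
  "linear": [
    [0, 0, 0],
    [0, 0, 0],
    [0, 0, 0],
    [0, 0, 0],
    [0, 0, -0.05],
    [0, 0, -0.15],
    [0, 0, -0.2],
    [0, 0, -0.2]
  ],
  "spin": [0, 0, 0, 0, 0, 0, 0, 0],
  "hand": 0.6
}}

```text
time: 27.4
tool_pos: [558.3, 316.6, 133.8]
tcp_rot: [3.141, -0.0, 1.508]
contact_force: [0.1, -1.1, 0.4]
grip_width: 73.5
finger_force: 0.0
```

Request:
{"method": "servo_tool", "body": {
  "linear": [
    [0, 0, -0.05],
    [0, 0, 0],
    [0, 0, 0],
    [0, 0, 0],
    [0, 0, 0],
    [0, 0, 0],
    [0, 0, 0],
    [0, 0, 0]
  ],
  "spin": [0.109, 0.109, 0.109, 0.109, 0.109, 0.109, 0.109, 0.109],
  "hand": 0.7
}}

```text
time: 28.4
tool_pos: [558.4, 316.6, 142.7]
tcp_rot: [-3.141, -0.001, 0.133]
contact_force: [-1.0, -1.6, -0.1]
grip_width: 77.8
finger_force: 0.0
```

```bash
python3 - <<'E'
from h import *
from plant import monitor,optics
rel(monitor.get_obs(),(623.5,-299,140),8)
c=optics.capture("top"); cv2.imwrite("pics/t2.png",c["frame"])
for nm,lo,hi,z in [("red",(0,150,80),(6,255,255),34),("yel",(25,150,90),(34,255,255),32)]:
  for k in blobs(mask(c,lo,hi)): print(nm,rect(c,k,z))
c=optics.capture("scene")
for k in blobs(mask(c,(0,150,80),(6,255,255))): print("s",rect(c,k,34))
E
```

```text
pos [558.4 316.6 142.7] rot [-3.141e+00 -1.000e-03  1.330e-01] frac [-0.086  3.094  0.014] spin -0.004
yel ((623.00830078125, -298.4752197265625), (50.98691177368164, 53.182212829589844), 1.164305329322815)
yel ((663.5999145507812, -487.8815002441406), (49.17618942260742, 51.556400299072266), 1.1672247648239136)
yel ((766.7753295898438, -337.70831298828125), (49.230377197265625, 50.822818756103516), 89.40606689453125)
yel ((764.9475708007812, -247.1192626953125), (50.30502700805664, 51.69427490234375), 1.1757093667984009)
s ((558.1270141601562, 312.9774475097656), (51.7954216003418, 52.32013702392578), 46.408050537109375)
```

Request:
{"method": "servo_tool", "body": {
  "linear": [
    [-0.006, 0.12, 0],
    [-0.006, 0.22, 0],
    [-0.006, 0.25, 0],
    [-0.006, 0.25, 0],
    [-0.006, 0.25, 0],
    [-0.006, 0.25, 0],
    [-0.006, 0.25, 0],
    [-0.006, 0.25, 0]
  ],
  "spin": [0, 0, 0, 0, 0, 0, 0, 0]
}}

```text
time: 29.5
tool_pos: [599.2, -52.1, 142.3]
tcp_rot: [3.141, -0.0, 0.141]
contact_force: [0.8, 0.6, -1.0]
grip_width: 78.5
finger_force: 0.0
```

Request:
{"method": "servo_tool", "body": {
  "linear": [
    [-0.006, 0.25, 0],
    [-0.006, 0.25, 0],
    [-0.006, 0.25, 0],
    [-0.006, 0.25, 0],
    [-0.006, 0.15, 0],
    [-0.006, 0.1, 0],
    [0, 0, 0],
    [0, 0, 0]
  ],
  "spin": [0, 0, 0, 0, 0, 0, 0, 0]
}}

```text
time: 30.5
tool_pos: [627.0, -296.7, 142.0]
tcp_rot: [-3.141, 0.0, 0.14]
contact_force: [-0.5, 0.1, 0.1]
grip_width: 78.1
finger_force: 0.0
```

```bash
python3 - <<'E'
from h import *
from plant import monitor,optics
rel(monitor.get_obs(),(623.2,-298.5,9.5),8)
c=optics.capture("top")
for k in blobs(mask(c,(0,150,80),(6,255,255))): print("t",rect(c,k,34))
d=optics.capture("scene")
for k in blobs(mask(d,(0,150,80),(6,255,255))): print("s",rect(d,k,34))
w=optics.capture("wrist")
cv2.imwrite("pics/m.png",np.hstack([cv2.resize(w["frame"],(400,300)),cv2.resize(c["frame"][200:350,110:310],(400,300))]))
E
```

```text
pos [ 627.  -296.7  142. ] rot [-3.141  0.     0.14 ] frac [-0.02   0.006  0.662] spin 0.0
t ((560.784912109375, 313.94464111328125), (52.90773010253906, 52.375492095947266), 3.187361240386963)
s ((558.1270141601562, 312.9774475097656), (51.7954216003418, 52.32013702392578), 46.408050537109375)
```

View pics/m.png

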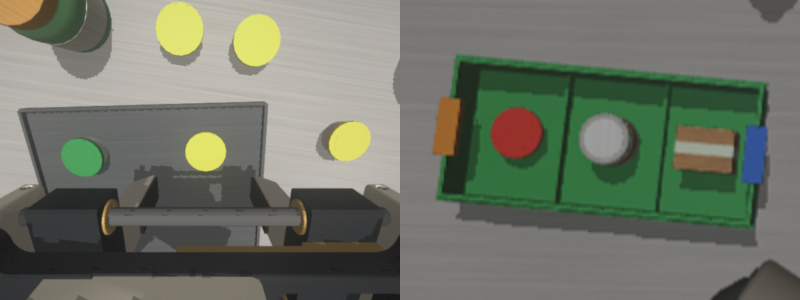

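Left: the yellow lid (205,151) is between the fingers, with sheet-rim room at the sides. Right: red tub, tin and carton sit correctly in the crate sections. Descending to grip yellow.

Request:
{"method": "servo_tool", "body": {
  "linear": [
    [-0.02, 0.006, 0.1],
    [0, 0, 0.12],
    [0, 0, 0.12],
    [0, 0, 0.12],
    [0, 0, 0.1],
    [0, 0, 0.06],
    [0, 0, 0.03],
    [0, 0, 0.01]
  ],
  "spin": [0, 0, 0, 0, 0, 0, 0, 0]
}}

```text
time: 31.65
tool_pos: [623.5, -299.6, 10.1]
tcp_rot: [3.141, -0.0, 0.139]
contact_force: [-0.2, -0.4, -0.3]
grip_width: 77.9
finger_force: 0.0
```

Request:
{"method": "servo_tool", "body": {
  "linear": [
    [0, 0, 0],
    [0, 0, 0],
    [0, 0, 0],
    [0, 0, 0],
    [0, 0, 0],
    [0, 0, 0],
    [0, 0, 0],
    [0, 0, 0]
  ],
  "spin": [0, 0, 0, 0, 0, 0, 0, 0],
  "hand": -1
}}

```text
time: 32.65
tool_pos: [623.6, -299.7, 10.5]
tcp_rot: [3.141, -0.001, 0.139]
contact_force: [-0.4, -1.1, 5.4]
grip_width: 54.4
finger_force: 30.0
```

Request:
{"method": "servo_tool", "body": {
  "linear": [
    [0, 0, -0.1],
    [0, 0, -0.2],
    [0, 0, -0.2],
    [0.01, -0.1, -0.15],
    [0.01, -0.2, 0],
    [0.01, -0.25, 0],
    [0.01, -0.25, 0],
    [0.01, -0.25, 0]
  ],
  "spin": [0, 0, 0, 0, 0, 0, 0, 0]
}}

```text
time: 33.65
tool_pos: [603.9, -88.7, 140.8]
tcp_rot: [3.141, -0.001, 0.139]
contact_force: [0.8, 0.0, -0.1]
grip_width: 54.8
finger_force: 30.0
```

Request:
{"method": "servo_tool", "body": {
  "linear": [
    [0.01, -0.25, 0],
    [0.01, -0.25, 0],
    [0.01, -0.25, 0],
    [0.01, -0.25, 0],
    [0.01, -0.25, 0],
    [0, -0.25, 0],
    [0, -0.25, 0],
    [0, -0.2, 0]
  ],
  "spin": [0, 0, 0, 0, 0, 0, 0, 0]
}}

```text
time: 34.65
tool_pos: [559.6, 299.5, 140.7]
tcp_rot: [-3.141, -0.001, 0.14]
contact_force: [0.2, 0.9, -1.5]
grip_width: 54.7
finger_force: 30.0
```

Request:
{"method": "servo_tool", "body": {
  "linear": [
    [0, -0.06, 0],
    [0, -0.02, 0],
    [0, 0, 0],
    [0, 0, 0],
    [0, 0, 0],
    [0, 0, 0],
    [0, 0, 0],
    [0, 0, 0]
  ],
  "spin": [-0.108, -0.108, -0.108, -0.108, -0.108, -0.108, -0.108, -0.108]
}}

```text
time: 35.65
tool_pos: [557.3, 313.2, 140.7]
tcp_rot: [3.141, -0.0, 1.502]
contact_force: [1.0, -0.3, -0.3]
grip_width: 54.6
finger_force: 30.0
```

```bash
python3 - <<'E'
from h import *
from plant import monitor,optics
rel(monitor.get_obs(),(559,313.7,40.5),86)
w=optics.capture("wrist"); cv2.imwrite("pics/w6.png",w["frame"])
for n in("top","scene"):
  c=optics.capture(n)
  for k in blobs(mask(c,(25,150,90),(34,255,255))):
    r=rect(c,k,139-9.8+27)
    if r[0][1]>100: print(n,r)
E
```

```text
pos [557.3 313.2 140.7] rot [ 3.141 -0.     1.502] frac [0.003 0.009 0.501] spin 0.0
```

View pics/w6.png

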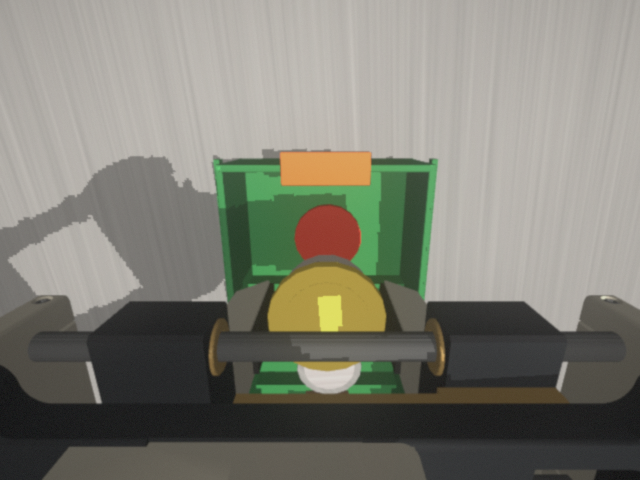

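```bash
python3 - <<'E'
from h import *
from plant import monitor,optics
w=optics.capture("wrist"); print(monitor.get_obs()["tool_pos"])
for nm,m,z in (("red",mask(w,(0,150,60),(8,255,255))|mask(w,(172,150,60),(180,255,255)),34),("yel",mask(w,(18,130,60),(34,255,255)),140.7-10.5+32)):
  for k in blobs(m,300):
    P=np.array([ray(w,p[0],z) for p in k]); 
    print(nm,cv2.boundingRect(k),"circle",cv2.minEnclosingCircle(P.astype(np.float32)))
E
```

```text
[557.29114501 313.16611647 140.36804401]
red (295, 205, 65, 54) circle ((557.655029296875, 316.9200744628906), 27.36235809326172)
yel (267, 263, 119, 69) circle ((557.0501708984375, 316.7193908691406), 27.785430908203125)
```

Red (327,237) and the held yellow (327,316) line up to within 1 mm by wrist ray casting. Lowering onto the red lid.

Request:
{"method": "servo_tool", "body": {
  "linear": [
    [0.002, 0.005, 0.08],
    [0, 0, 0.1],
    [0, 0, 0.1],
    [0, 0, 0.1],
    [0, 0, 0.06],
    [0, 0, 0.03],
    [0, 0, 0.015],
    [0, 0, 0.005]
  ],
  "spin": [0, 0, 0, 0, 0, 0, 0, 0]
}}

```text
time: 36.85
tool_pos: [558.6, 313.6, 42.3]
tcp_rot: [3.141, -0.0, 1.496]
contact_force: [0.4, -0.1, -0.3]
grip_width: 54.8
finger_force: 30.0
```

Request:
{"method": "servo_tool", "body": {
  "linear": [
    [0, 0, 0.005],
    [0, 0, 0.003],
    [0, 0, 0],
    [0, 0, 0],
    [0, 0, 0],
    [0, 0, 0],
    [0, 0, 0],
    [0, 0, 0]
  ],
  "spin": [0, 0, 0, 0, 0, 0, 0, 0]
}}

```text
time: 37.85
tool_pos: [558.4, 313.5, 40.5]
tcp_rot: [3.141, -0.0, 1.496]
contact_force: [0.7, -0.0, 2.0]
grip_width: 54.8
finger_force: 30.0
```

Contact at +2 N. Releasing and withdrawing.

Request:
{"method": "servo_tool", "body": {
  "linear": [
    [0, 0, 0],
    [0, 0, 0],
    [0, 0, 0],
    [0, 0, 0],
    [0, 0, -0.05],
    [0, 0, -0.15],
    [0, 0, -0.2],
    [0, 0, -0.2]
  ],
  "spin": [0, 0, 0, 0, 0, 0, 0, 0],
  "hand": 0.6
}}

```text
time: 38.85
tool_pos: [558.3, 313.5, 162.2]
tcp_rot: [3.141, -0.0, 1.496]
contact_force: [0.5, -0.3, -0.6]
grip_width: 73.3
finger_force: 0.0
```

Request:
{"method": "servo_tool", "body": {
  "linear": [
    [-0.2, 0, 0],
    [-0.25, 0, 0],
    [-0.25, 0, 0],
    [-0.25, 0, 0],
    [-0.25, 0, 0],
    [-0.25, 0, 0],
    [-0.2, 0, 0],
    [0, 0, 0]
  ],
  "spin": [0, 0, 0, 0, 0, 0, 0, 0]
}}

```text
time: 39.85
tool_pos: [533.7, -18.1, 161.1]
tcp_rot: [3.14, 0.001, 1.492]
contact_force: [0.6, 0.0, -0.1]
grip_width: 73.4
finger_force: 0.0
```

```bash
python3 - <<'E'
from h import *
from plant import monitor,optics
print(monitor.get_obs()["tool_pos"])
c=optics.capture("top"); d=optics.capture("scene")
for n,f in(("t",c),("s",d)):
  for k in blobs(mask(f,(25,150,90),(34,255,255))):
    r=rect(f,k,62)
    if r[0][1]>100: print(n,r)
cv2.imwrite("pics/end.png",np.hstack([cv2.resize(d["frame"][110:260,270:470],(400,300),interpolation=cv2.INTER_CUBIC),cv2.resize(c["frame"][200:350,110:310],(400,300),interpolation=cv2.INTER_CUBIC)]))
E
```

```text
[533.69224333 -18.0560995  161.13655601]
t ((560.9035034179688, 312.5834655761719), (51.15563201904297, 53.57998275756836), 1.164438009262085)
s ((557.7786254882812, 312.4666442871094), (55.956546783447266, 55.80088806152344), 46.38308334350586)
```

View pics/end.png

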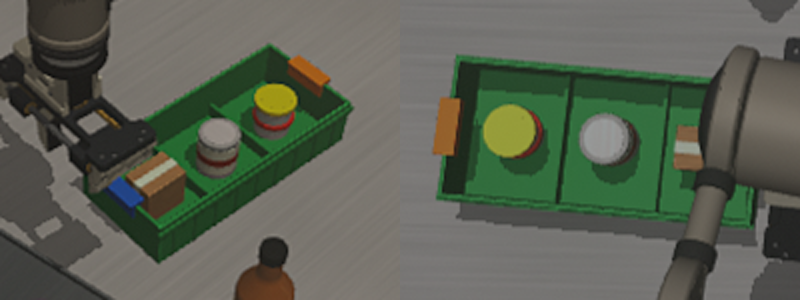

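The end view shows yellow (275,98) stacked squarely on red. By top and scene rays the two are within about 1.5 mm of each other. The tin (218,148) and carton (160,183) stand upright in their sections, and the arm is clear.

```bash
python3 -c "
from plant import workorder
print(workorder.close_job())"
```

```text
the job is handed in; nothing more can be done
None
```

The crate is packed and the job handed in at about 40 s: tin in the middle section, red tub in the orange-clip section with the yellow tub on top (about 1.5 mm off centre), and carton in the blue-clip section. The hand-in reported no verdict.

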